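Make up a boom counterweight on the sprung scale

TASK

Make up a counterweight for a microphone boom: one at a time, slip the steel ring weights over the post of the sprung scale and set each gently down, letting go of it before you fetch the next, until the pan's pointer has sunk to the dark band on the gauge and stays within it. Leave the rings that are not needed lying flat on the table, do not drop rings down the post, do not force the pan hard or down to its bottom stop, and leave everything else alone.

Things in the scene. Friction and masses are not known exactly. Their poses are not given: they have to be found in the camera images.
- scale: sprung bench scale fixed on the table (place and yaw vary): grey case 150 x 130 x 40 mm, above it a round aluminium pan (90 mm diameter, 5 mm thick) that sinks straight down on a spring. Origin: centre of the case's underside, z up. An upright gauge plate, 30 mm wide, stands on its +y side, 40 to 115 mm above the table, its inner face 62 mm from the pan's axis. A post rises from the pan.
- pan_axis (a point): point on the pan's axis, fixed to the case, 95 mm above the table: centre of the empty pan's upper face. The round steel post (12 mm diameter, 53 mm high above the pan, its top 3.5 mm a blunt cone down to a 3 mm flat tip) moves down with the pan and stands 4.5 mm off this axis, in a direction that is not reported, differs each time and stays the same during a run.
- pan_top (a point): centre of the pan's upper face; moves down with the pan. Not the post: that stands 4.5 mm off to some side, so a ring aimed at this centre catches on the post's cone; the side force then felt on the ring points the way it must be shifted to fit over the post.
- pan (a joint): how far the pan has sunk, in m: 0 empty, 0.040 at its bottom stop. Spring about 250 N/m, damped: one ring sinks it 5.4 to 7.6 mm. The pointer on the pan's edge is at the dark band on the gauge plate (8 mm high) from 0.0126 to 0.0206. Two or three rings are needed; adding rings until it is first in the band never overshoots.
- weight0: loose plain dark steel ring, 44 mm outside diameter, 16 mm thick, with a 15 mm hole right through; 0.14 to 0.19 kg (differs from ring to ring, unseen). Lies flat on the table at the start. Origin: centre of its underside; z along the hole. The four rings look alike and all are equally good to use.
- weight1: loose plain dark steel ring, 44 mm outside diameter, 16 mm thick, with a 15 mm hole right through; 0.14 to 0.19 kg (differs from ring to ring, unseen). Lies flat on the table at the start. Origin: centre of its underside; z along the hole. The four rings look alike and all are equally good to use.
- weight2: loose plain dark steel ring, 44 mm outside diameter, 16 mm thick, with a 15 mm hole right through; 0.14 to 0.19 kg (differs from ring to ring, unseen). Lies flat on the table at the start. Origin: centre of its underside; z along the hole. The four rings look alike and all are equally good to use.
- weight3: loose plain dark steel ring, 44 mm outside diameter, 16 mm thick, with a 15 mm hole right through; 0.14 to 0.19 kg (differs from ring to ring, unseen). Lies flat on the table at the start. Origin: centre of its underside; z along the hole. The four rings look alike and all are equally good to use.
- cell: bystander: grey battery cell standing upright, 25 mm diameter, 48 mm high, amid the rings. Origin: centre of its underside.
- cell_b: bystander: another such cell, farther off.
- tape: bystander: roll of black tape lying flat, 104 mm diameter, 48 mm high. Origin: centre of its underside.
- pack: bystander: black radio pack standing upright, 62 x 24 x 90 mm, with an aerial up to 160 mm. Origin: centre of its underside.
- driver: bystander: screwdriver lying on the table, 170 mm long. Origin: on its underside.
- mic: bystander: black hand microphone lying on the table, 200 mm long, up to 49 mm thick. Origin: under its foot end.
- can: bystander: grey can, 56 mm diameter, 120 mm high. Origin: centre of its underside.
There are look-alikes about, which are no part of the job. What is shaped like the weight3 but orange or turquoise is not meant.

How it is judged:
On the way, in this order (a step that is already met when the one before it is completed fails the run):
1. a first ring is seated on the post and let go, the pan carrying it alone (((horizontal distance between weight0 and pan_axis below 0.009 m and z of weight0 in the frame of pan_top between -0.003 and 0.036 m and angle between weight0's own z axis and vertical below 0.1 rad) or (horizontal distance between weight1 and pan_axis below 0.009 m and z of weight1 in the frame of pan_top between -0.003 and 0.036 m and angle between weight1's own z axis and vertical below 0.1 rad) or (horizontal distance between weight2 and pan_axis below 0.009 m and z of weight2 in the frame of pan_top between -0.003 and 0.036 m and angle between weight2's own z axis and vertical below 0.1 rad) or (horizontal distance between weight3 and pan_axis below 0.009 m and z of weight3 in the frame of pan_top between -0.003 and 0.036 m and angle between weight3's own z axis and vertical below 0.1 rad)) and value of joint pan between 0.004 and 0.0092 m and velocity of joint pan between -0.01 and 0.01 m/s and contact force between the fingers and weight0 below 0.05 N and contact force between the fingers and weight1 below 0.05 N and contact force between the fingers and weight2 below 0.05 N and contact force between the fingers and weight3 below 0.05 N and contact force between each of the arm, the fingers and scale below 0.05 N), for 0.2 s.
2. a second ring is seated on it and let go (value of joint pan between 0.0098 and 0.0165 m and velocity of joint pan between -0.01 and 0.01 m/s and contact force between the fingers and weight0 below 0.05 N and contact force between the fingers and weight1 below 0.05 N and contact force between the fingers and weight2 below 0.05 N and contact force between the fingers and weight3 below 0.05 N and contact force between each of the arm, the fingers and scale below 0.05 N), for 0.2 s.
At the end, for the whole second after the job is handed in: The pan rests by itself between 11.8 and 21.4 mm down (the band with a tolerance of 0.8 mm at each edge), and every ring is either seated flat on the post (upright post through its hole, stacked on the pan) or lies flat on the table (value of joint pan between 0.0118 and 0.0214 m and velocity of joint pan between -0.01 and 0.01 m/s and ((horizontal distance between weight0 and pan_axis below 0.009 m and z of weight0 in the frame of pan_top between -0.003 and 0.036 m and angle between weight0's own z axis and vertical below 0.1 rad) or (height (world z) of weight0 below 0.006 m and angle between weight0's own z axis and vertical below 0.1 rad)) and ((horizontal distance between weight1 and pan_axis below 0.009 m and z of weight1 in the frame of pan_top between -0.003 and 0.036 m and angle between weight1's own z axis and vertical below 0.1 rad) or (height (world z) of weight1 below 0.006 m and angle between weight1's own z axis and vertical below 0.1 rad)) and ((horizontal distance between weight2 and pan_axis below 0.009 m and z of weight2 in the frame of pan_top between -0.003 and 0.036 m and angle between weight2's own z axis and vertical below 0.1 rad) or (height (world z) of weight2 below 0.006 m and angle between weight2's own z axis and vertical below 0.1 rad)) and ((horizontal distance between weight3 and pan_axis below 0.009 m and z of weight3 in the frame of pan_top between -0.003 and 0.036 m and angle between weight3's own z axis and vertical below 0.1 rad) or (height (world z) of weight3 below 0.006 m and angle between weight3's own z axis and vertical below 0.1 rad))); the robot touches nothing.
It fails at once if the pan is pushed down onto its bottom stop (beyond 37 mm) (value of joint pan above 0.037 m).
It fails at once if the scale is pressed with more than 15 N (contact force between anything else and scale above 15 N).
It fails at once if a ring is dropped so that the pan jerks down (faster than 0.2 m/s) (velocity of joint pan above 0.2 m/s).
It fails at once if a bystander (cell, tape, pack, screwdriver, microphone or can) is displaced by more than 20 mm (distance of any of cell, cell_b, tape, pack, driver, mic, can from where it was at the start of the episode above 0.02 m).
It also fails if it takes over 72 s, if anything falls off the work surface, if the arm or the gripper's body presses on something with over 40 N, if the wrist force passes 120 N, or if a joint passes its speed limit or range.

ROBOT

A 6-joint arm with a two-finger parallel gripper is mounted at the origin on the work surface. World frame = base frame: x ahead of the robot, y to its left, z up, the work surface at z = 0. Lengths are in m, angles in rad, forces in N, time in s.
With the tool pointing down it reaches from about 0.275 to 0.775 m from the base axis. Payload 14.6 kg.
Tool frame: the origin (TCP) lies at the very end of the fingers, on their centre line; the grasp point (between the pads) lies 19 mm behind it (grip_depth is the x of the grasp point in the tool frame, in m); x points along the fingers, y is the direction in which the jaws open and shut, and the axes are right-handed (so a half turn about x gives the same grasp; the last joint's range is limited). The gripper opens to 85 mm and grips with 20 to 120 N. Pads are 22 mm wide; open, the fingers measure 114 mm over their backs; the gripper's body (76 mm by 85 mm) begins 54 mm behind the grasp point. The pads swing forward as they close: fully open they stand 13 mm farther back than shut.
Start: joints at [-1.431, 0.263, -0.048, 1.259, 0, 1.415], TCP at [0.153, -0.502, 0.194] pointing down, gripper open.
Joint ranges: [-2.65, 2.65], [-0.89, 1.7], [-1.18, 1.37], [-2.13, 2.11], [-1.35, 1.29], [-3.14, 3.14]. Speed limits (rad/s): [1.89, 1.89, 2.57, 2.79, 3.14, 3.14].

INTERFACE

Orientations are given as a unit quaternion [x, y, z, w].
In Python, from plant import sense, read_camera, get_calibration, job_done, trace, place_of, grip_depth gives the robot as it stands. The module is installed in compiled form; this text tells all that it offers.
- The arm moves only by the tool send_rows, never from a script. Its argument "increments" is a list of rows, each a list of 3 entries, a list of its own where there are three numbers: the shift along the world's x, y, z normalised to -1 to 1, where 1 is 10 cm, then the turn about the world's z normalised to -1 to 1, where 1 is 90 degrees, then the gripper command: -1 is fully open, 1 is shut, values between are in proportion. In form: [[[dx, dy, dz], yaw, hand], ...]. A call has exactly 8 rows; each row shifts and turns the commanded pose from where the row before left it; what a row does not reach is not made up. A row lasts 1/8 s, in which the tool goes at most 62.5 mm and 10.7 degrees, less where a joint would pass 70% of its speed; a pose out of reach is approached as far as the arm can. A call with a number of a shift or a turn outside -1 to 1 is refused whole. A call with a gripper value outside its range is refused whole. The fingers move at their own pace and stop on an object; "squeeze" is the grip in N (left out, the last holds). Time passes only in rows, so rows that do not move let the fingers close, or fill a call up. It gives the time, the measured TCP pose, the force and the opening at its end, in the units of the state.
- sense(): the state, without advancing time (a new reading comes with each control period).
- read_camera(name): name is "scene" or "top" or "wrist"; returns the picture (480x640x3 uint8, red, green, blue); there is no depth.
- get_calibration(name): a dict with "fovy" (degrees; the focal length in pixels is half the picture's height over the tangent of half this angle, whatever the lens; pixels are square), "cx", "cy" (the principal point, pixels), "k1" (the pictures are not rectified: a ray, as slopes to the right and down, at radius r is drawn at 1 + k1 r^2 times it, then the intrinsics apply), "R" (3x3) and "t" (3): a world point X has camera coordinates R X + t. Camera axes: x right, y down, z forward; pixel columns grow to the right and rows downward; lengths in m; the calibration is good to about 2 mm. A picture is of the moment at which its call begins: read the wrist's pose just before it. get_calibration takes no time and is no camera call; for the wrist camera it gives the pose at the moment of the call.
- job_done(): hands the job in, once; it reports no verdict.
Trained networks look in the newest picture that a camera, given by its name, has taken for a name from the list of things; names that differ only in an ending like _2 or _b are one class to them, and where a whole thing is asked for, a point or a joint stands for the part that bears it (a point fixed in the world has none). Each returns a list of dicts, best first, with "conf" (0 to 1); they miss things now and then, are a little off and sometimes report something else, mostly with a low value. They report only what shows in the picture. A call takes as long as a camera call. They do not tell look-alikes from the thing itself.
- trace(query, camera): "mask" (480x640 bool, what is visible of it) and "extent" ([left, top, right, bottom] in pixels, round what is visible of it).
- place_of(query, camera): "centre" ([column, row] in pixels: a listed point, or the origin of a listed thing).
The state is a dict: "time": time; "qpos": joint angles; "joint_vel": joint speeds; "joint_torque": joint torques, N m; "position": TCP position; "tcp_rot": TCP orientation; "ft_force": force on the tool from outside, world axes, zero at the start; "ft_torque": the same for the moment, N m; "finger_gap": finger opening in m.
Only numpy, scipy, OpenCV 4.12 (cv2) and the standard library are available. Lean on these libraries where they do the work, as an engineer would, in place of code of your own. Each camera call takes 0.05 s, during which the arm holds its last target. There are 200 camera calls.

## Working session

There is one attempt and no reset: what is moved stays moved. The work goes in short steps, Python scripts to look and compute and a tool call to move; the robot and the scene stay as the last step left them, time stands still between calls to the robot, and variables do not carry over. Pictures are saved under pics/ and viewed, about 8 in all and at most 12, crops included, and the job is handed in when it is done.

Besides the shell and the picture viewer there is one more tool, called after "Request:" as name([rows], argument=value, ...), one row to a line, values as JSON. send_rows: Moves the arm, as the interface text tells. Its arguments: {"type":"object","properties":{"increments":{"type":"array","items":{"type":"array"}},"squeeze":{"type":"number"}},"required":["increments"]}

```bash
mkdir -p pics; cat > h.py <<'E'
import numpy as np, cv2
from plant import *
def ray(cam,uv,cal=None):
    c=cal or get_calibration(cam); f=240/np.tan(np.radians(c["fovy"])/2)
    d=np.array([(uv[0]-c["cx"])/f,(uv[1]-c["cy"])/f]); u=d.copy()
    for _ in range(20): u=d/(1+c["k1"]*(u@u))
    R=np.array(c["R"]); return -R.T@np.array(c["t"]), R.T@np.array([u[0],u[1],1])
def hit(cam,uv,z,cal=None):
    o,r=ray(cam,uv,cal); return o+r*(z-o[2])/r[2]
def proj(cam,X,cal=None):
    c=cal or get_calibration(cam); f=240/np.tan(np.radians(c["fovy"])/2)
    p=np.array(c["R"])@np.array(X)+np.array(c["t"]); u=p[:2]/p[2]; u=u*(1+c["k1"]*(u@u))
    return u*f+[c["cx"],c["cy"]]
def save(n,im): cv2.imwrite(f"pics/{n}.png",im[:,:,::-1])
E
cat > a.py <<'E'
from h import *
np.set_printoptions(precision=4,suppress=True)
a=read_camera("top");save("top",a);b=read_camera("scene");save("scene",b)
for q,z in [("weight0",0),("cell",0),("pan_axis",.095),("pan_top",.095),("scale",0),("tape",0),("pack",0),("driver",0),("mic",0),("can",0)]:
    for cam in("top","scene"):
        for d in place_of(q,cam): print(q,cam,round(d["conf"],2),np.round(d["centre"],1),hit(cam,d["centre"],z))
s=sense();print(s["time"],s["position"],s["tcp_rot"],grip_depth,s["finger_gap"])
E
python3 a.py
```

```text
weight0 top 0.8 [394.1 233.5] [ 0.6125 -0.1798  0.    ]
weight0 top 0.77 [291.6 206.7] [0.684  0.0615 0.    ]
weight0 top 0.75 [415.4 300.6] [ 0.4529 -0.2218  0.    ]
weight0 top 0.5 [441.5 235.2] [ 0.6055 -0.2922  0.    ]
weight0 top 0.5 [353.7 229. ] [ 0.6258 -0.0847  0.    ]
weight0 top 0.49 [359.3 297. ] [ 0.4648 -0.0921  0.    ]
weight0 top 0.49 [318.3 237.1] [ 0.6084 -0.0006  0.    ]
weight0 top 0.3 [236.  251.1] [0.5798 0.1943 0.    ]
weight0 scene 0.78 [276.3 226.3] [ 0.4747 -0.0856  0.    ]
weight0 scene 0.72 [220.5 213.8] [ 0.4525 -0.2198  0.    ]
weight0 scene 0.67 [330.6 318.5] [0.6937 0.0581 0.    ]
weight0 scene 0.62 [176.3 265.2] [ 0.6007 -0.2895  0.    ]
weight0 scene 0.61 [309.4 279.3] [0.6056 0.0047 0.    ]
weight0 scene 0.55 [224.2 276.6] [ 0.618  -0.1787  0.    ]
weight0 scene 0.54 [267.5 285.1] [ 0.629  -0.0825  0.    ]
cell top 0.61 [392.2 270.1] [ 0.5255 -0.1712  0.    ]
cell top 0.51 [395.7 200.6] [ 0.6926 -0.1877  0.    ]
cell scene 0.7 [470.3 337.6] [0.7091 0.3446 0.    ]
cell scene 0.64 [233.5 243.8] [ 0.5321 -0.1742  0.    ]
cell scene 0.58 [211.7 309.4] [
[... 772 characters left out ...]
0179  0.    ]
pack scene 0.75 [293.1 332.4] [ 0.7327 -0.0146  0.    ]
driver top 0.82 [492.4 320.1] [ 0.4023 -0.3991  0.    ]
driver scene 0.79 [154.2 189.7] [ 0.397  -0.3949  0.    ]
driver scene 0.33 [276.8 223.2] [ 0.466  -0.0857  0.    ]
driver scene 0.29 [408.4 255.3] [0.5227 0.2153 0.    ]
mic top 0.62 [284.7 180.1] [0.7507 0.0773 0.    ]
mic top 0.46 [442.2 236.9] [ 0.6013 -0.2936  0.    ]
mic scene 0.71 [340.5 347.2] [0.7551 0.0835 0.    ]
can top 0.96 [175.2 199.1] [0.7112 0.3436 0.    ]
can scene 0.68 [472.1 338.4] [0.7105 0.3482 0.    ]
can scene 0.56 [175.9 268.2] [ 0.6083 -0.2885  0.    ]
1.1 [ 0.1525 -0.5024  0.1942] [-0.6994 -0.1039  0.6994 -0.1038] -0.0187 0.08552612266548053
```

View pics/top.png

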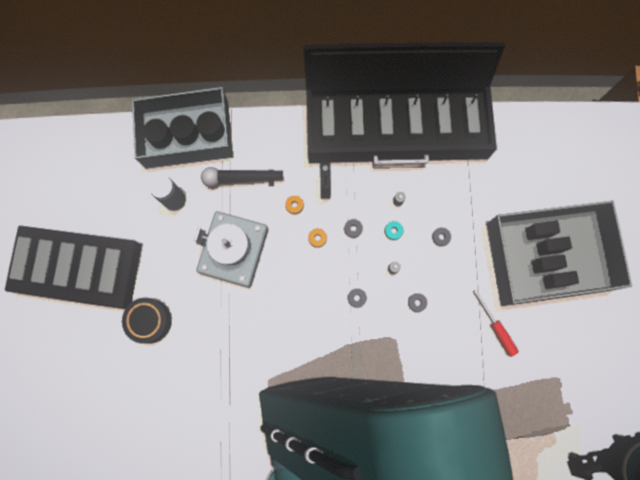

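View pics/scene.png

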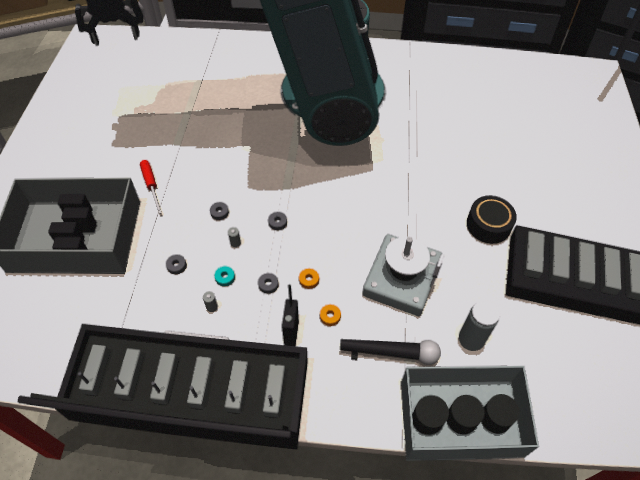

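Dark rings (top view) are at (353,229), (441,236), (357,297) and (417,302). Possible confusions are orange (294,204) and (317,237), turquoise (394,230), cells (394,268) and (399,198), and the tape roll (147,320). I choose the dark ring at (357,297), which stands clear. The gauge plate is at (203,238), left of the pan.

```bash
cat > b.py <<'E'
from h import *
from scipy.spatial.transform import Rotation as R
np.set_printoptions(precision=3,suppress=True)
s=sense();M=R.from_quat(s["tcp_rot"]).as_matrix();print(s["time"],"pos",s["position"],"\n",M, "yaw of jaw",np.degrees(np.arctan2(M[1,1],M[0,1])))
c=get_calibration("wrist");Rc=np.array(c["R"]);o=-Rc.T@np.array(c["t"]);print("cam rel tool",M.T@(o-s["position"]),"cam z",Rc[2],c["fovy"])
print("q",s["qpos"])
E
python3 b.py
python3 - <<'E'
from h import *
# scale yaw: base corners from top picture
im=cv2.imread("pics/top.png");
c=im[195:300,185:280]; save("crop",cv2.resize(c,None,fx=6,fy=5.7,interpolation=cv2.INTER_CUBIC)[:,:,::-1])
for u in [(203,238),(214,212),(268,223),(198,276),(252,287)]: print(u,hit("top",u,.08 if u[0]==203 else .04))
E
```

```text
1.1 pos [ 0.153 -0.502  0.194] 
 [[-0.     0.291 -0.957]
 [ 0.    -0.957 -0.291]
 [-1.    -0.     0.   ]] yaw of jaw -73.10782580919405
cam rel tool [-0.18   0.    -0.082] cam z [-0.301 -0.092 -0.949] 69.93235677714793
q [-1.431  0.263 -0.048  1.259 -0.     1.416]
(203, 238) [0.59738622 0.25550534 0.08      ]
(214, 212) [0.66625525 0.23977538 0.04      ]
(268, 223) [0.63664841 0.11400979 0.04      ]
(198, 276) [0.51755239 0.27474933 0.04      ]
(252, 287) [0.48981462 0.15117323 0.04      ]
```

View pics/crop.png

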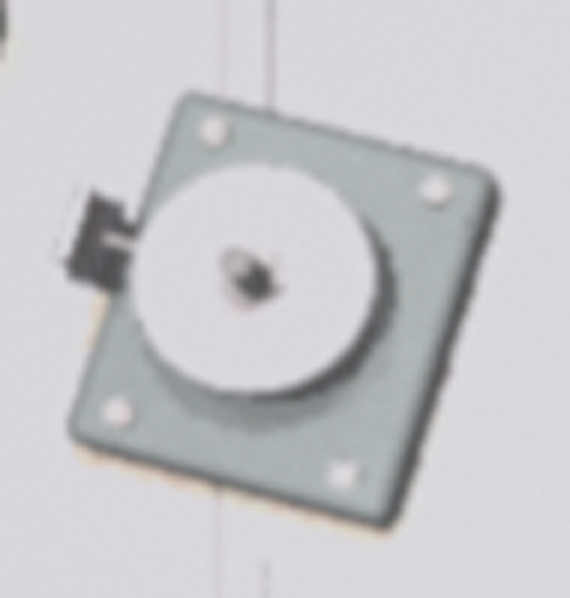

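The crop shows the post left of the shadow at about (240,265) in the crop, and the gauge at the left edge. The scale's yaw is about −13°, so I'll put the jaws along its x axis. Moving over ring (357,297).

Request:
send_rows([
  [[0.286,0.375,-0.06],0.0605,-1],
  [[0.286,0.375,-0.06],0.0605,-1],
  [[0.286,0.375,-0.06],0.0605,-1],
  [[0.286,0.375,-0.06],0.0605,-1],
  [[0.286,0.375,-0.06],0.0605,-1],
  [[0.286,0.375,-0.06],0.0605,-1],
  [[0.286,0.375,-0.06],0.0605,-1],
  [[0.286,0.375,-0.06],0.0605,-1],
], squeeze=40)

```text
time: 2.1
position: [0.3822, -0.2011, 0.1462]
tcp_rot: [0.611, 0.357, -0.61, 0.357]
ft_force: [0.4, -1.0, -0.4]
finger_gap: 0.0853
```

Request:
send_rows([
  [[0.286,0.375,-0.06],0.0605,-0.4],
  [[0.286,0.375,-0.06],0.0605,-0.4],
  [[0.286,0.375,-0.06],0.0605,-0.4],
  [[0,0,0],0,-0.4],
  [[0,0,0],0,-0.4],
  [[0,0,0],0,-0.4],
  [[0,0,0],0,-0.4],
  [[0,0,0],0,-0.4],
])

```text
time: 3.1
position: [0.467, -0.0903, 0.1283]
tcp_rot: [0.554, 0.439, -0.554, 0.439]
ft_force: [0.6, 0.7, -0.0]
finger_gap: 0.0599
```

```bash
cat > w.py <<'E'
import sys
from h import *
from scipy.spatial.transform import Rotation as R
np.set_printoptions(precision=4,suppress=True)
def rings(z=0.0):
    cal=get_calibration("wrist"); im=read_camera("wrist"); s=sense(); out=[]
    for d in trace("weight0","wrist"):
        if d["conf"]<.3: continue
        m=d["mask"].astype(np.uint8); col=np.median(im[m>0],0)
        if max(col)-min(col)>40: continue
        # top face: outer outline points at z=0.016 on far side; use hull undistorted to z=.016 plane and fit circle r 22
        cs=max(cv2.findContours(m,0,1)[0],key=len)[:,0,:]
        P=np.array([hit("wrist",p.astype(float),z+.016,cal)[:2] for p in cs])
        c,r=cv2.minEnclosingCircle(P.astype(np.float32))
        pl=[e["centre"] for e in []]
        out.append((d["conf"],np.array(c),r,col,d["extent"]))
    return im,cal,s,out
if __name__=="__main__":
    im,cal,s,o=rings(); save(sys.argv[1],im)
    M=R.from_quat(s["tcp_rot"]).as_matrix()
    print(s["time"],s["position"],s["finger_gap"],"jaw",np.degrees(np.arctan2(M[1,1],M[0,1])),"F",s["ft_force"])
    for c in o: print(*c)
    for d in place_of("weight0","wrist"): print(round(d["conf"],2),d["centre"],hit("wrist",d["centre"],0.,cal))
E
python3 w.py w1
```

```text
3.15 [ 0.467  -0.0902  0.1283] 0.059853938798585984 jaw -13.257594838914432 F [ 1.3292  0.0656 -0.2532]
0.97 [ 0.6267 -0.0819] 0.02497110329568386 [78. 75. 80.] [467.0, 142.6, 523.7, 196.6]
0.75 [ 0.5993 -0.2655] 0.01683351770043373 [12. 11. 12.] [461.1, 344.0, 491.1, 356.5]
0.74 [ 0.4517 -0.2195] 0.02530120313167572 [76. 73. 78.] [306.1, 325.7, 352.4, 366.8]
0.69 [ 0.4663 -0.0841] 0.02288462035357952 [27. 26. 28.] [286.4, 189.0, 335.5, 240.4]
0.79 [329.9, 338.2] [ 0.4537 -0.2243  0.    ]
0.79 [455.4, 73.0] [0.6107 0.0018 0.    ]
0.74 [488.8, 263.3] [ 0.6245 -0.1772  0.    ]
0.59 [489.1, 165.7] [ 0.6318 -0.0815  0.    ]
0.5 [478.5, 359.9] [ 0.6064 -0.291   0.    ]
```

View pics/w1.png

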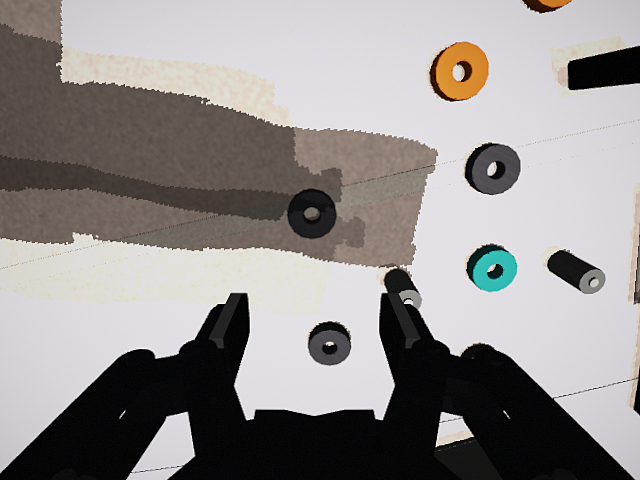

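The picture shows the chosen dark ring at (311,213), unmistakably dark grey and in the arm's shadow; two orange ones and a turquoise one are at upper right. I'll fit a ring model to the mask for accuracy.

```bash
cat > fit.py <<'E'
from h import *
from scipy.optimize import minimize
t=np.linspace(0,2*np.pi,60,endpoint=False); C=np.c_[np.cos(t),np.sin(t)]*.022
def sil(cam,cal,xy,z0,h=.016):
    P=np.array([proj(cam,[xy[0]+a,xy[1]+b,z],cal) for z in (z0,z0+h) for a,b in C],np.float32)
    m=np.zeros((480,640),np.uint8); cv2.fillConvexPoly(m,np.round(cv2.convexHull(P)*16).astype(np.int32),1,shift=4); return m
def fitring(cam,cal,mask,xy,z0=0.):
    h=max(cv2.findContours(mask.astype(np.uint8),0,1)[0],key=cv2.contourArea)
    M=np.zeros((480,640),np.uint8); cv2.fillPoly(M,[h],1)
    f=lambda p:(sil(cam,cal,p,z0)^M).sum()/M.sum()
    r=minimize(f,xy,method="Nelder-Mead",options=dict(initial_simplex=[xy,[xy[0]+.004,xy[1]],[xy[0],xy[1]+.004]],xatol=5e-5))
    return r.x,r.fun
def look(cam,near,z0=0.):
    cal=get_calibration(cam); im=read_camera(cam); best=None
    for d in trace("weight0",cam):
        uv=np.argwhere(d["mask"]).mean(0)[::-1]; x=hit(cam,uv,z0+.008,cal)[:2]
        if np.linalg.norm(x-near)<.03 and (best is None or d["conf"]>best[0]):
            best=(d["conf"],)+fitring(cam,cal,d["mask"],x,z0)
    return im,best
if __name__=="__main__":
    import sys
    s=sense();im,b=look("wrist",np.array([float(sys.argv[1]),float(sys.argv[2])]));print("wrist",b)
    print(s["time"],s["position"])
    if len(sys.argv)>3: 
        for c in("top","scene"): print(c,look(c,np.array([float(sys.argv[1]),float(sys.argv[2])]))[1])
E
python3 fit.py .466 -.088 1
```

```text
wrist (0.55, array([ 0.46665879, -0.08689563]), np.float64(0.09152366094643785))
3.25 [ 0.46708753 -0.09004214  0.12823031]
top None
scene (0.67, array([ 0.46391945, -0.08415936]), np.float64(0.27238805970149255))
```

Request:
send_rows([
  [[0,0.015,-0.2],0,-0.4],
  [[0,0.015,-0.3],0,-0.4],
  [[0,0,-0.2],0,-0.4],
  [[0,0,-0.13],0,-0.4],
  [[0,0,0],0,-0.4],
  [[0,0,0],0,-0.4],
  [[0,0,0],0,-0.4],
  [[0,0,0],0,-0.4],
])

```text
time: 4.55
position: [0.4674, -0.0869, 0.0456]
tcp_rot: [0.554, 0.439, -0.554, 0.439]
ft_force: [0.0, -0.4, 0.2]
finger_gap: 0.0598
```

```bash
python3 - <<'E'
from fit import *
im,b=look("wrist",np.array([.467,-.087]));print(b,sense()["position"]);save("w2",im)
E
```

```text
(0.58, array([ 0.46658338, -0.08546124]), np.float64(0.12943632567849686)) [ 0.46723598 -0.08688684  0.04539533]
```

View pics/w2.png

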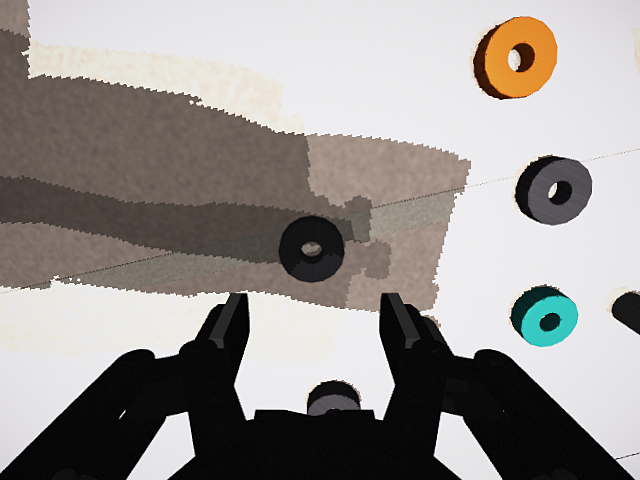

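The ring at (311,248) is centred between the fingers (~u 313). Descend and grip.

Request:
send_rows([
  [[-0.005,0.007,-0.2],0,-0.4],
  [[0,0,-0.15],0,-0.4],
  [[0,0,-0.07],0,-0.4],
  [[0,0,0],0,-0.4],
  [[0,0,0],0,1],
  [[0,0,0],0,1],
  [[0,0,0],0,1],
  [[0,0,0],0,1],
])

```text
time: 5.65
position: [0.4667, -0.0862, 0.0033]
tcp_rot: [0.554, 0.439, -0.554, 0.439]
ft_force: [0.4, 0.9, 0.1]
finger_gap: 0.0002
```

```bash
cat > st.py <<'E'
from plant import sense
import numpy as np
np.set_printoptions(precision=4,suppress=True)
s=sense()
for k in("time","position","ft_force","ft_torque","finger_gap"):print(k,np.array(s[k]))
E
python3 st.py
```

```text
time 5.65
position [ 0.4667 -0.0862  0.0033]
ft_force [0.4209 0.9081 0.136 ]
ft_torque [0.0377 0.0146 0.0122]
finger_gap 0.00021486443971444893
```

```bash
python3 - <<'E'
from fit import *
im=read_camera("wrist");save("w3",im)
E
```

```text
(no output)
```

View pics/w3.png

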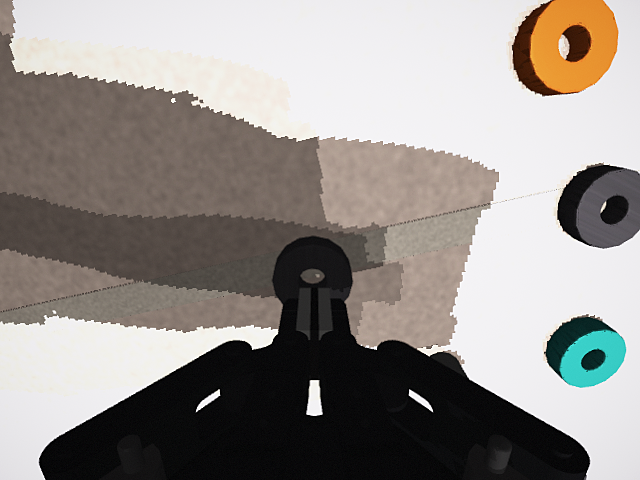

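```bash
python3 - <<'E'
from fit import *
s=sense();p=np.array(s["position"]);cal=get_calibration("wrist")
for dz in(0,.0187): print(proj("wrist",p+[0,0,dz],cal))
for z in (.016,.0): print(z,hit("wrist",(312,275),z,cal),hit("wrist",(312,277),z,cal))
print("ring top ellipse left/right/top",[hit("wrist",u,.016,cal) for u in((273,278),(352,278),(312,236))])
im,b=look("wrist",np.array([.467,-.08]));print(b,p)
for c in("top","scene"):print(c,[(d["conf"],hit(c,d["centre"],0.)) for d in place_of("weight0",c)])
E
```

```text
[312.18971038 272.67306496]
[312.01642114 287.54102896]
0.016 [ 0.46765888 -0.08188644  0.016     ] [ 0.46738983 -0.08302293  0.016     ]
0.0 [ 0.46588092 -0.08902576  0.        ] [ 0.46558606 -0.09027129  0.        ]
ring top ellipse left/right/top [array([ 0.44697273, -0.07885004,  0.016     ]), array([ 0.48804568, -0.08849138,  0.016     ]), array([ 0.47268922, -0.06063431,  0.016     ])]
(0.71, array([ 0.4659396 , -0.08621634]), np.float64(0.47629195524773577)) [ 0.46668371 -0.08618056  0.0032567 ]
top [(0.76, array([0.60992328, 0.00174715, 0.        ])), (0.63, array([0.60007287, 0.21658988, 0.        ])), (0.6, array([ 0.60458539, -0.29912178,  0.        ])), (0.56, array([0.69060393, 0.05873816, 0.        ]))]
scene [(0.91, array([ 0.62477332, -0.08662488,  0.        ])), (0.87, array([ 0.60251958, -0.28470422,  0.        ])), (0.86, array([ 0.45156265, -0.22163072,  0.        ])), (0.84, array([ 0.62113634, -0.17720174,  0.        ])), (0.81, array([ 0.61012678, -0.00063392,  0.        ])), (0.71, array([0.69393489, 0.05156605, 0.        ])), (0.61, array([ 0.46998329, -0.08073581,  0.        ]))]
```

The wrist picture shows the ring still at (312,275), with the closed fingers ending at about row 290, apparently above or beside it, so the ring was not gripped. Checking where the tips really are.

```bash
python3 - <<'E'
from h import *
p=np.array(sense()["position"]);b=read_camera("scene").copy()
uv=proj("scene",p);print(uv,proj("scene",p+[0,0,.0187]))
def crop(im,c,r,k):
    x,y=int(c[0]),int(c[1]); return cv2.resize(np.ascontiguousarray(im[y-r:y+r,x-r:x+r]),(400,400),interpolation=cv2.INTER_CUBIC),k
A,_=crop(b,uv,35,0);w=cv2.imread("pics/w3.png")[:,:,::-1]
B,_=crop(w,(312,290),60,0)
A=np.clip(A.astype(float)*1.6,0,255).astype(np.uint8);B=np.clip(B.astype(float)*2.5,0,255).astype(np.uint8)
k=int(400*(uv[0]%1)/70)+200;cv2.circle(A,(200,200),3,(255,0,0),-1)
save("c3",np.hstack([A,B]))
E
```

```text
[276.48312283 222.60898476] [276.00308478 217.74082026]
```

View pics/c3.png

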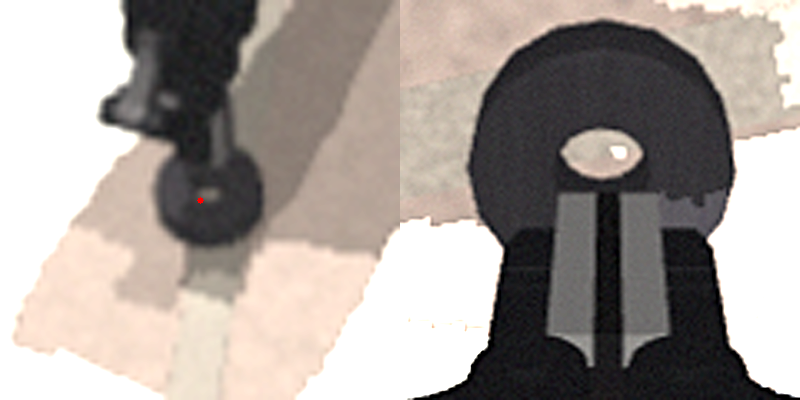

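The tips are plainly above the ring, so the real finger ends sit behind the nominal TCP. Reopen and descend in small steps, watching force.

Request:
send_rows([
  [[0,0.01,0],0,-0.35],
  [[0,0.01,0],0,-0.35],
  [[0,0,0],0,-0.35],
  [[0,0,0],0,-0.35],
  [[0,0,-0.02],0,-0.35],
  [[0,0,-0.02],0,-0.35],
  [[0,0,-0.02],0,-0.35],
  [[0,0,0],0,-0.35],
])

```text
time: 6.95
position: [0.4665, -0.0841, -0.003]
tcp_rot: [-0.554, -0.439, 0.554, -0.439]
ft_force: [-0.0, -0.9, 0.9]
finger_gap: 0.0577
```

Request:
send_rows([
  [[0,0,0],0,0.1],
  [[0,0,0],0,0.1],
  [[0,0,0],0,0.1],
  [[0,0,0],0,0.1],
  [[0,0,0],0,0.1],
  [[0,0,0],0,0.1],
  [[0,0,0],0,0.1],
  [[0,0,0],0,0.1],
])

```text
time: 7.95
position: [0.4666, -0.0842, -0.0028]
tcp_rot: [-0.554, -0.439, 0.554, -0.439]
ft_force: [0.1, 0.7, 0.2]
finger_gap: 0.0384
```

Request:
send_rows([
  [[0,0,0],0,-0.35],
  [[0,0,0],0,-0.35],
  [[0,0,0],0,-0.35],
  [[0,0,-0.02],0,-0.35],
  [[0,0,-0.02],0,-0.35],
  [[0,0,-0.02],0,-0.35],
  [[0,0,-0.02],0,-0.35],
  [[0,0,0],0,-0.35],
])

```text
time: 8.95
position: [0.4665, -0.0841, -0.011]
tcp_rot: [-0.554, -0.439, 0.554, -0.439]
ft_force: [0.8, 0.3, 0.7]
finger_gap: 0.0574
```

Request:
send_rows([
  [[0,0,0],0,0.1],
  [[0,0,0],0,0.1],
  [[0,0,0],0,0.1],
  [[0,0,0],0,0.1],
  [[0,0,0],0,0.1],
  [[0,0,0],0,0.1],
  [[0,0,0],0,0.1],
  [[0,0,0],0,0.1],
])

```text
time: 9.95
position: [0.4667, -0.0842, -0.0108]
tcp_rot: [0.554, 0.439, -0.554, 0.439]
ft_force: [0.1, 0.4, 0.0]
finger_gap: 0.0382
```

```bash
python3 - <<'E'
from h import *
from scipy.spatial.transform import Rotation as R
s=sense();p=np.array(s["position"]);M=R.from_quat(s["tcp_rot"]).as_matrix();cal=get_calibration("wrist")
print(M, M.T@( -np.array(cal["R"]).T@np.array(cal["t"])-p))
for nz in(-.011,0,.011):
  for back in(0,.01,.02,.03,.04,.05): 
    a=[proj("wrist",p+M@[-back,y,nz],cal) for y in(-.03,.03)]; print(nz,back,a[0],a[1])
im=read_camera("wrist"); save("w4",np.clip(im*1.8,0,255).astype(np.uint8))
E
```

```text
[[ 4.20214105e-05  9.73531962e-01 -2.28550908e-01]
 [-2.33287091e-06 -2.28550908e-01 -9.73531963e-01]
 [-9.99999999e-01  4.14423660e-05 -7.33290712e-06]] [-0.17951179  0.00102257 -0.08107797]
-0.011 0 [258.7634462  254.68560351] [365.60195699 254.69274398]
-0.011 0.01 [255.9143779  261.49828401] [368.26431233 261.50739916]
-0.011 0.02 [252.75911101 269.04999972] [371.21299003 269.0616571 ]
-0.011 0.03 [249.24621118 277.46619779] [374.49613476 277.48116034]
-0.011 0.04 [245.3122538  286.90193322] [378.17313179 286.92124145]
-0.011 0.05 [240.87819945 297.55095943] [382.31801271 297.57605575]
0 0 [259.76094871 272.61733506] [364.66848062 272.62758132]
0 0.01 [257.02345072 280.20264423] [367.22645442 280.21528165]
0 0.02 [253.99926356 288.59056473] [370.05248998 288.60623585]
0 0.03 [250.64170806 297.91333118] [373.19027764 297.93289025]
0 0.04 [246.89363323 308.33327377] [376.69332426 308.35787268]
0 0.05 [242.68440277 320.05164543] [380.62778511 320.08286221]
0.011 0 [260.73829734 289.89730566] [363.75390228 289.91033217]
0.011 0.01 [258.10836638 298.18656744] [366.21124771 298.20233671]
0.011 0.02 [255.21018709 307.33097722] [368.91939659 307.35018991]
0.011 0.03 [252.0014703  317.46715638] [371.91792766 317.4907357 ]
0.011 0.04 [248.43081845 328.76165305] [375.25495786 328.79083231]
0.011 0.05 [244.43524306 341.41929358] [378.98947552 341.45574573]
```

View pics/w4.png

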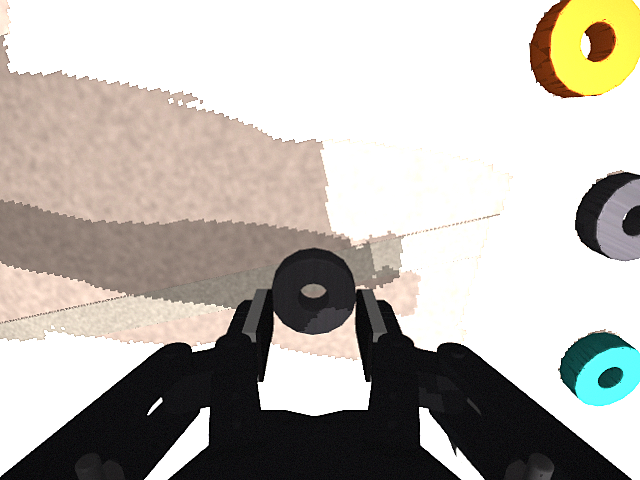

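The fingertips (inner edges u 273/357, row 290) match points about 43 mm behind the reported TCP. They are thus still ~30 mm above the table. Open and descend ~25 mm in steps.

Request:
send_rows([
  [[0,0,0],0,-0.35],
  [[0,0,0],0,-0.35],
  [[0,0,0],0,-0.35],
  [[0,0,-0.06],0,-0.35],
  [[0,0,-0.06],0,-0.35],
  [[0,0,-0.05],0,-0.35],
  [[0,0,-0.03],0,-0.35],
  [[0,0,0],0,-0.35],
])

```text
time: 11.0
position: [0.4665, -0.0841, -0.031]
tcp_rot: [-0.554, -0.439, 0.554, -0.439]
ft_force: [-0.5, -0.0, -0.0]
finger_gap: 0.0573
```

Request:
send_rows([
  [[0,0,-0.02],0,-0.35],
  [[0,0,-0.02],0,-0.35],
  [[0,0,0],0,0.1],
  [[0,0,0],0,0.1],
  [[0,0,0],0,0.1],
  [[0,0,0],0,0.1],
  [[0,0,0],0,0.1],
  [[0,0,0],0,0.1],
])

```text
time: 12.0
position: [0.4667, -0.0842, -0.0347]
tcp_rot: [0.554, 0.439, -0.554, 0.439]
ft_force: [-1.5, 0.3, 5.2]
finger_gap: 0.0416
```

Request:
send_rows([
  [[0,0,0],0,1],
  [[0,0,0],0,1],
  [[0,0,0],0,1],
  [[0,0,0],0,1],
  [[0,0,0],0,1],
  [[0,0,0],0,1],
  [[0,0,0],0,1],
  [[0,0,0],0,1],
])

```text
time: 13.0
position: [0.4666, -0.0841, -0.0347]
tcp_rot: [0.554, 0.439, -0.554, 0.439]
ft_force: [-1.6, 0.8, 6.1]
finger_gap: 0.0413
```

```bash
python3 - <<'E'
from fit import *
s=sense();print(s["position"],s["ft_force"],s["ft_torque"],s["finger_gap"])
im=read_camera("wrist"); save("w5",cv2.resize(np.clip(im[230:430,200:430]*2.2,0,255).astype(np.uint8),None,fx=2.5,fy=2.5,interpolation=cv2.INTER_CUBIC))
E
```

```text
[ 0.46662772 -0.08414368 -0.03466878] [-1.59511705  0.82141572  6.0842818 ] [0.17051725 0.37832418 0.01474185] 0.04129449740977239
```

View pics/w5.png

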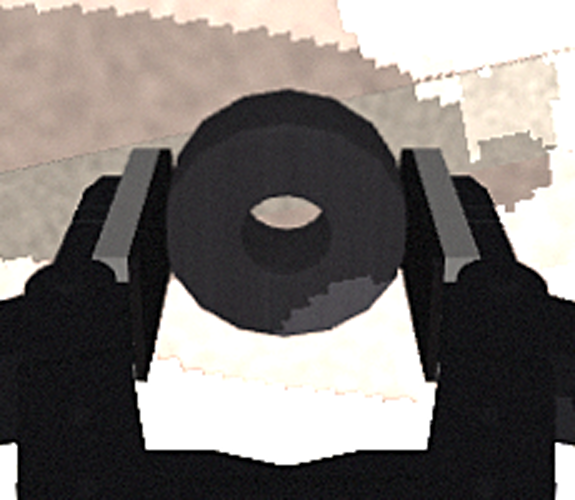

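The close crop shows the dark ring held flat and symmetric between the pads. Lift.

Request:
send_rows([
  [[0,0,0.1],0,1],
  [[0,0,0.3],0,1],
  [[0,0,0.45],0,1],
  [[0,0,0.45],0,1],
  [[0.1,0.2,0.3],0,1],
  [[0.2,0.4,0.2],0,1],
  [[0.2,0.4,0.1],0,1],
  [[0.2,0.4,0],0,1],
])

```text
time: 14.05
position: [0.5374, 0.0572, 0.1566]
tcp_rot: [0.555, 0.439, -0.554, 0.44]
ft_force: [0.2, -1.0, -1.5]
finger_gap: 0.0413
```

Request:
send_rows([
  [[0.2,0.4,0],0,1],
  [[0.1,0.2,0],0,1],
  [[0,0,0],0,1],
  [[0,0,0],0,1],
  [[0,0,0],0,1],
  [[0,0,0],0,1],
  [[0,0,0],0,1],
  [[0,0,0],0,1],
])

```text
time: 15.05
position: [0.5666, 0.1157, 0.1552]
tcp_rot: [0.554, 0.439, -0.554, 0.439]
ft_force: [0.2, 0.3, -1.4]
finger_gap: 0.0417
```

```bash
cat > sc.py <<'E'
from fit import *
import sys
s=sense();cal=get_calibration("wrist");im=read_camera("wrist")
print(s["time"],s["position"],s["ft_force"],s["finger_gap"])
for d in place_of("pan_axis","wrist"): print("pan_axis",d["conf"],d["centre"],hit("wrist",d["centre"],.095,cal))
for d in place_of("pan_top","wrist"): print("pan_top",d["conf"],d["centre"],hit("wrist",d["centre"],.095,cal))
save(sys.argv[1],im); np.save("cal_"+sys.argv[1],[cal],allow_pickle=True)
E
python3 sc.py w6
```

```text
15.05 [0.56661687 0.11570407 0.15521954] [ 0.23313624  0.293413   -1.389979  ] 0.04169315643259277
pan_axis 0.71 [312.3, 117.5] [0.5859841  0.19852812 0.095     ]
pan_top 0.6 [309.4, 116.4] [0.5842723  0.19964813 0.095     ]
```

View pics/w6.png

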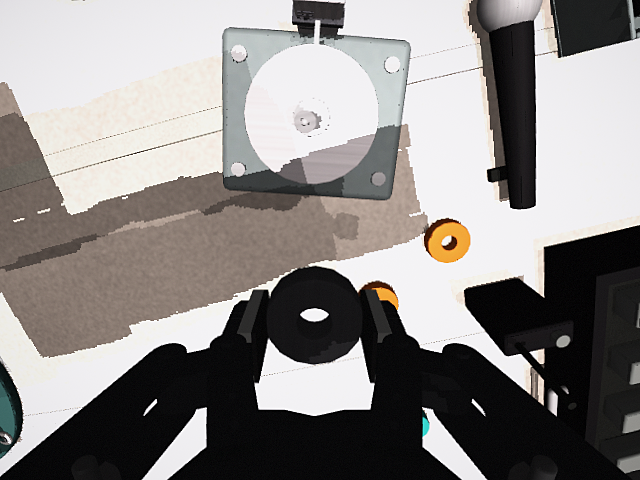

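The ring is held, its hole at (314,314). The pan spans about u 245–379, v 44–184, with the post tip at about (304,121) and the gauge at (318,15).

```bash
python3 - <<'E'
from h import *
from scipy.optimize import least_squares
np.set_printoptions(linewidth=200,precision=4,suppress=True)
cal=np.load("cal_w6.npy",allow_pickle=True)[0]; im=cv2.imread("pics/w6.png"); g=im.min(2)
sat=(im.max(2).astype(int)-im.min(2))
print(g[104:138,284:334:1][::1,::2])
P=np.array([hit("wrist",u,.095,cal)[:2] for u in [(245,114),(379,110),(312,43.5),(313,184),(263,66),(359,60),(263,163),(362,160)]],float)
r=least_squares(lambda p:np.hypot(*(P-p[:2]).T)-p[2],[.58,.2,.045]);print("pan",r.x,r.fun)
for u in [(303,121),(304,121),(305,122),(306,121)]: print(u,hit("wrist",u,.148,cal))
# held ring
for u in [(314,314),(314,311)]: print("hole",hit("wrist",u,sense()["position"][2]+.0347+.016,cal))
E
```

```text
[[242 243 242 242 242 243 242 235 244 243 243 242 242 242 242 243 242 242 242 242 243 242 243 243 242]
 [242 242 242 243 242 240 239 220 244 243 242 242 242 242 242 242 242 242 242 243 243 242 243 242 242]
 [242 243 242 241 241 238 234 222 245 244 242 242 242 243 242 242 243 243 243 242 242 243 243 242 243]
 [243 242 241 240 240 241 229 225 235 232 243 242 242 242 242 242 242 242 243 243 242 244 234 243 242]
 [242 242 239 239 239 240 225 226 220 218 245 243 243 242 242 243 242 243 243 242 242 245 226 242 242]
 [243 243 238 239 239 237 226 226 222 223 248 246 245 244 244 243 242 242 242 243 242 244 240 243 243]
 [243 241 238 239 239 235 227 224 220 211 228 227 237 249 249 245 242 242 242 243 243 243 234 243 242]
 [243 240 240 241 244 237 225 222 208 204 202 203 216 209 189 251 244 243 243 242 242 243 224 243 242]
 [242 240 241 241 229 222 225 213 204 208 208 206 204 187 131 241 251 243 243 242 243 242 239 243 242]
 [242 240 240 240 238 200 220 207 208 207 204 200 198 200 173 160 185 247 243 242 242 242 243 243 242]
 [242 242 241 241 241 217 211 205 203 201 199 198 195 196 196 144 125 
[... 1987 characters left out ...]
3]
 [242 241 242 242 243 243 243 243 244 246 224 243 243 247 244 243 245 184 246 244 243 243 243 243 243]
 [241 241 241 241 243 243 243 243 243 243 245 240 220 251 246 212 244 247 244 243 243 243 243 243 243]
 [240 240 240 240 243 242 243 242 243 243 243 247  95  64 248 244 244 244 243 243 243 243 243 243 243]
 [238 238 238 239 241 243 243 243 243 243 243 245 255 255 246 244 243 243 243 243 243 243 243 243 243]]
pan [0.586  0.1989 0.0448] [-0.0002 -0.0004 -0.0004  0.     -0.0004  0.0011  0.0006 -0.0005]
(303, 121) [0.5809 0.197  0.148 ]
(304, 121) [0.5814 0.1969 0.148 ]
(305, 122) [0.5818 0.1963 0.148 ]
(306, 121) [0.5824 0.1967 0.148 ]
hole [0.5684 0.1189 0.2059]
hole [0.5688 0.1203 0.2059]
```

```bash
python3 - <<'E'
from fit import *
s=sense();p=np.array(s["position"]);cal=get_calibration("wrist");im=read_camera("wrist")
z0=p[2]+.0347
for d in trace("weight0","wrist"):
    print(d["conf"],d["extent"])
    if d["extent"][1]>250 and d["extent"][2]<380: print(fitring("wrist",cal,d["mask"],p[:2]+[.001,.002],z0))
S=sil("wrist",cal,p[:2],z0);ys,xs=np.where(S);print("pred at TCP",xs.min(),xs.max(),ys.min(),ys.max())
t=np.linspace(0,6.28,40)
h=np.array([[proj("wrist",[p[0]+.0075*np.cos(a),p[1]+.0075*np.sin(a),z0+z],cal) for a in t] for z in(0,.016)])
print("hole top bounds",h[1].min(0),h[1].max(0),"bottom",h[0].min(0),h[0].max(0))
g=im.min(2);ys,xs=np.where(g[300:330,295:335]>120);print("hole bright seen",xs.min()+295,xs.max()+295,ys.min()+300,ys.max()+300)
E
```

```text
0.93 [363.4, 283.2, 394.6, 308.4]
0.9 [423.3, 218.7, 471.1, 263.1]
0.54 [422.1, 415.6, 428.9, 438.0]
pred at TCP 261 362 260 363
hole top bounds [294.18691732 305.85543722] [328.87844281 335.89117002] bottom [296.00902138 288.6461649 ] [327.50767867 316.52063102]
hole bright seen 300 328 308 321
```

Two independent estimates agree that the ring sits at TCP + (0, −1.7 mm). The post tip is at (0.5813, 0.1966), so the TCP target is (0.581, 0.198).

Request:
send_rows([
  [[0.036,0.206,0],0,1],
  [[0.036,0.206,0],0,1],
  [[0.036,0.206,0],0,1],
  [[0.036,0.206,-0.05],0,1],
  [[0,0,-0.15],0,1],
  [[0,0,-0.13],0,1],
  [[0,0,-0.03],0,1],
  [[0,0,0],0,1],
])

```text
time: 16.3
position: [0.5809, 0.1977, 0.1191]
tcp_rot: [-0.554, -0.439, 0.554, -0.439]
ft_force: [1.0, -0.4, -2.1]
finger_gap: 0.0413
```

```bash
python3 st.py;python3 - <<'E'
from fit import *
im=read_camera("wrist");save("w7",np.hstack([im,cv2.resize(im[255:375,250:380],(520,480),interpolation=cv2.INTER_CUBIC)])[:, 640:])
E
```

```text
time 16.3
position [0.5809 0.1977 0.1191]
ft_force [ 0.976  -0.4282 -2.1264]
ft_torque [ 0.015  -0.0014 -0.0334]
finger_gap 0.041349056729556494
```

View pics/w7.png

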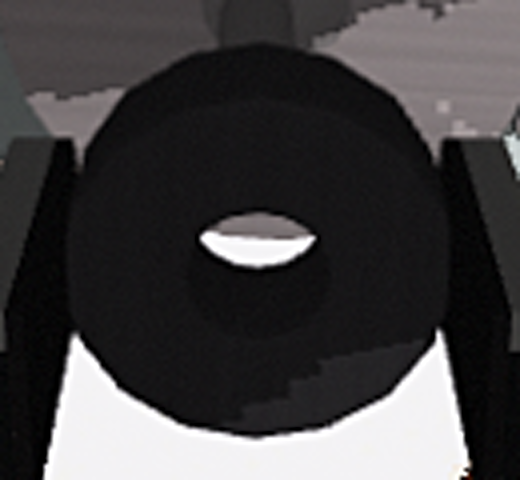

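The crop shows the post emerging behind the ring at crop x≈255, aligned with the hole centre (257). Descend gently; the spring limits the force.

Request:
send_rows([
  [[0,0,-0.02],0,1],
  [[0,0,-0.02],0,1],
  [[0,0,-0.02],0,1],
  [[0,0,-0.02],0,1],
  [[0,0,-0.02],0,1],
  [[0,0,-0.02],0,1],
  [[0,0,0],0,1],
  [[0,0,0],0,1],
])

```text
time: 17.35
position: [0.581, 0.1982, 0.1072]
tcp_rot: [0.554, 0.439, -0.554, 0.439]
ft_force: [0.9, -0.3, -1.5]
finger_gap: 0.0416
```

```bash
python3 st.py
```

```text
time 17.35
position [0.581  0.1982 0.1072]
ft_force [ 0.8768 -0.3208 -1.5398]
ft_torque [ 0.0056 -0.0061 -0.0478]
finger_gap 0.04162735734158536
```

Request:
send_rows([
  [[0,0,-0.03],0,1],
  [[0,0,-0.03],0,1],
  [[0,0,-0.03],0,1],
  [[0,0,-0.03],0,1],
  [[0,0,-0.03],0,1],
  [[0,0,-0.03],0,1],
  [[0,0,-0.02],0,1],
  [[0,0,0],0,1],
])

```text
time: 18.35
position: [0.581, 0.1982, 0.0871]
tcp_rot: [-0.554, -0.439, 0.554, -0.439]
ft_force: [0.4, 0.3, -2.1]
finger_gap: 0.0414
```

```bash
python3 st.py; python3 - <<'E'
from h import *
cal=get_calibration("wrist");im=read_camera("wrist")
for q in("pan_top",): print([(round(d["conf"],2),d["centre"]) for d in place_of(q,"scene")])
g=im.min(2)[290:345:3,290:340:3];print(g)
E
```

```text
time 18.35
position [0.581  0.1982 0.0871]
ft_force [ 0.4484  0.2619 -2.1363]
ft_torque [0.0429 0.014  0.0218]
finger_gap 0.04143308886998299
[(0.74, [490.6, 226.6])]
[[20 17 21 19 19 20 20 20 21 19 20 21 18 22 21 23 20]
 [19 19 21 18 19 21 22 21 19 16 21 21 22 20 19 21 21]
 [20 23 18 21 21 20 20 19 20 19 22 20 18 19 19 17 22]
 [19 20 21 17 23 20 20 20 22 21 20 21 22 24 21 21 20]
 [16 18 20 19 21 18 23 21 20 21 21 21 21 21 20 23 21]
 [20 18 19 20 20 21 24 23 22 22 22 20 22 20 21 20 22]
 [23 19 19 20 19 21 15 26 36 24 18 19 20 22 23 21 21]
 [19 19 19 19 22 45 42 44 46 45 45 42 20 20 21 20 20]
 [20 19 20 15 37 44 45 45 43 45 43 40 50 12 19 20 20]
 [21 21 18 12 42 46 45 44 45 44 47 43 44 14 22 22 22]
 [17 16 17 13 41 44 44 46 46 46 42 40 44 13 19 21 21]
 [18 22 19 12 41 54 59 60 61 61 58 47 42 14 15 23 23]
 [20 18 17 13 47 58 58 60 56 55 55 56 44 15 17 20 22]
 [18 21 21 17 52 51 53 56 56 56 55 57 57 10 22 21 22]
 [20 19 21 19 55 54 57 55 61 59 56 53 53 15 21 21 22]
 [20 20 20 21 52 53 58 58 61 57 55 50 54 17 19 23 23]
 [18 21 19 18 42 48 50 56 54 50 49 53 37 21 20 19 22]
 [19 20 21 20 17 53 51 48 49 51 50 52 17 18 17 21 19]
 [21 20 19 20 20 19 18 49 50 51 19 21 20 20 35 36 35]]
```

The post now fills the hole (grey in rows 311–344) with no side force. Lower until the pan carries about 5 mm of sink.

Request:
send_rows([
  [[0,0,-0.05],0,1],
  [[0,0,-0.05],0,1],
  [[0,0,-0.05],0,1],
  [[0,0,-0.05],0,1],
  [[0,0,-0.04],0,1],
  [[0,0,-0.04],0,1],
  [[0,0,-0.04],0,1],
  [[0,0,0],0,1],
])

```text
time: 19.45
position: [0.581, 0.1982, 0.055]
tcp_rot: [-0.554, -0.439, 0.554, -0.439]
ft_force: [-0.5, -0.1, 0.0]
finger_gap: 0.0416
```

Request:
send_rows([
  [[0,0,0],0,0.0],
  [[0,0,0],0,-0.05],
  [[0,0,0],0,-0.1],
  [[0,0,0],0,-0.2],
  [[0,0,0],0,-0.35],
  [[0,0,0],0,-0.35],
  [[0,0,0],0,-0.35],
  [[0,0,0],0,-0.35],
])

```text
time: 20.45
position: [0.581, 0.1982, 0.0552]
tcp_rot: [-0.554, -0.439, 0.554, -0.439]
ft_force: [-0.3, 0.5, -1.0]
finger_gap: 0.0575
```

```bash
python3 st.py
```

```text
time 20.45
position [0.581  0.1982 0.0552]
ft_force [-0.274   0.4941 -1.0486]
ft_torque [-0.0024  0.0158  0.0701]
finger_gap 0.05747357766600777
```

Released; the force change shows that the pan carries it. Retreat up and go to the second ring at (0.4525, −0.221).

Request:
send_rows([
  [[0,0,0.2],0,-0.35],
  [[0,0,0.4],0,-0.35],
  [[0,0,0.4],0,-0.35],
  [[-0.143,-0.466,0],0,-0.35],
  [[-0.143,-0.466,0],0,-0.35],
  [[-0.143,-0.466,0],0,-0.35],
  [[-0.143,-0.466,0],0,-0.35],
  [[-0.143,-0.466,0],0,-0.35],
])

```text
time: 21.45
position: [0.5089, -0.0362, 0.1553]
tcp_rot: [0.554, 0.439, -0.554, 0.439]
ft_force: [0.7, -0.1, 0.9]
finger_gap: 0.0575
```

Request:
send_rows([
  [[-0.143,-0.466,0],0,-0.35],
  [[-0.143,-0.466,0],0,-0.35],
  [[-0.143,-0.466,0],0,-0.35],
  [[-0.143,-0.466,-0.2],0,-0.35],
  [[0,0,-0.4],0,-0.35],
  [[0,0,-0.4],0,-0.35],
  [[0,0,-0.2],0,-0.35],
  [[0,0,0],0,-0.35],
])

```text
time: 22.45
position: [0.4515, -0.2206, 0.0343]
tcp_rot: [-0.554, -0.44, 0.554, -0.438]
ft_force: [-0.2, 0.3, 0.2]
finger_gap: 0.0575
```

```bash
python3 fit.py .4525 -.2205; python3 - <<'E'
from h import *
b=read_camera("scene");a=read_camera("top")
k=lambda im,x0,x1,y0,y1:cv2.resize(im[y0:y1,x0:x1],(400,480),interpolation=cv2.INTER_CUBIC)
save("s2",np.hstack([k(b,355,455,200,320),k(a,180,280,195,300)]))
E
```

```text
wrist (0.85, array([ 0.45225812, -0.22462087]), np.float64(0.07609832635983263))
22.45 [ 0.45154142 -0.2206248   0.03427691]
```

View pics/s2.png

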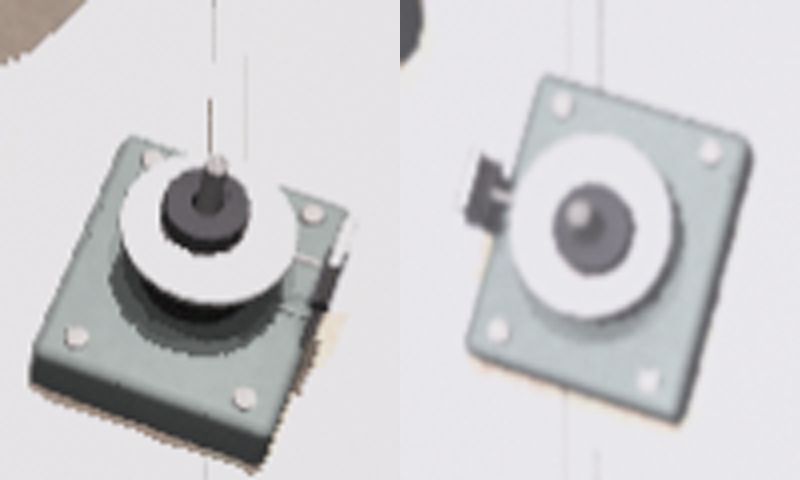

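The picture shows the first ring flat on the pan with the post through it (scene crop (205,210)). Next, the second ring: shift to keep the same ring-to-tool offset, descend and grip.

Request:
send_rows([
  [[0.007,-0.022,-0.2],0,-0.35],
  [[0,0,-0.2],0,-0.35],
  [[0,0,-0.15],0,-0.35],
  [[0,0,-0.1],0,-0.35],
  [[0,0,-0.04],0,-0.35],
  [[0,0,0],0,-0.35],
  [[0,0,0],0,1],
  [[0,0,0],0,1],
])

```text
time: 23.65
position: [0.4534, -0.2236, -0.033]
tcp_rot: [0.554, 0.439, -0.554, 0.44]
ft_force: [-2.2, 0.2, 9.4]
finger_gap: 0.0422
```

Request:
send_rows([
  [[0,0,0],0,1],
  [[0,0,0],0,1],
  [[0,0,0],0,1],
  [[0,0,0.1],0,1],
  [[0,0,0.4],0,1],
  [[0,0,0.5],0,1],
  [[0,0,0.5],0,1],
  [[0,0,0.4],0,1],
])

```text
time: 24.65
position: [0.4531, -0.2234, 0.159]
tcp_rot: [0.554, 0.439, -0.554, 0.44]
ft_force: [1.4, -0.4, -2.1]
finger_gap: 0.0417
```

```bash
cat > hold.py <<'E'
from fit import *
s=sense();p=np.array(s["position"]);cal=get_calibration("wrist");im=read_camera("wrist")
print(s["time"],p,s["ft_force"],s["finger_gap"])
# held ring's hole: bright see-through part, top edge from the upper rim, bottom from lower rim
t=np.linspace(0,6.28,60);z0=p[2]+.0347
h=np.array([[proj("wrist",[p[0]+.0075*np.cos(a),p[1]+.0075*np.sin(a),z0+z],cal) for a in t] for z in(0,.016)])
g=im.min(2)[298:335,292:338];n,l,st,c=cv2.connectedComponentsWithStats((g>60).astype(np.uint8));i=1+np.argmax(st[1:,4]);x,y,w,hh=st[i][:4]
print("seen u",x+292,x+w+291,"v",y+298,y+hh+297,"pred vtop",h[1].min(0)[1],"vbot",h[0].max(0)[1],"u mid",(h[1].min(0)[0]+h[1].max(0)[0])/2)
E
python3 hold.py
```

```text
24.65 [ 0.45309685 -0.22336154  0.15904944] [ 1.37097396 -0.44109235 -2.14906337] 0.04171399135932925
seen u 300 328 v 305 319 pred vtop 305.92842583444906 vbot 316.56445212412666 u mid 311.8434531339482
```

Request:
send_rows([
  [[0.142,0.468,0],0,1],
  [[0.142,0.468,0],0,1],
  [[0.142,0.468,0],0,1],
  [[0.142,0.468,0],0,1],
  [[0.142,0.468,0],0,1],
  [[0.142,0.468,0],0,1],
  [[0.142,0.468,0],0,1],
  [[0.142,0.468,0],0,1],
])

```text
time: 25.7
position: [0.5668, 0.1527, 0.1567]
tcp_rot: [0.554, 0.439, -0.554, 0.439]
ft_force: [0.0, -0.6, -1.1]
finger_gap: 0.0417
```

Request:
send_rows([
  [[0.142,0.468,0],0,1],
  [[0,0,-0.1],0,1],
  [[0,0,-0.2],0,1],
  [[0,0,-0.1],0,1],
  [[0,0,-0.03],0,1],
  [[0,0,0],0,1],
  [[0,0,0],0,1],
  [[0,0,0],0,1],
])

```text
time: 26.7
position: [0.581, 0.1978, 0.1136]
tcp_rot: [0.554, 0.439, -0.554, 0.439]
ft_force: [-0.5, 0.4, -1.9]
finger_gap: 0.0417
```

```bash
python3 st.py
```

```text
time 26.7
position [0.581  0.1978 0.1136]
ft_force [-0.4798  0.4117 -1.8722]
ft_torque [-0.0322 -0.0231  0.0536]
finger_gap 0.041654040158619045
```

Request:
send_rows([
  [[0,0,-0.03],0,1],
  [[0,0,-0.02],0,1],
  [[0,0,-0.02],0,1],
  [[0,0,-0.02],0,1],
  [[0,0,-0.02],0,1],
  [[0,0,-0.03],0,1],
  [[0,0,-0.03],0,1],
  [[0,0,0],0,1],
])

```text
time: 27.7
position: [0.5807, 0.1978, 0.0959]
tcp_rot: [-0.554, -0.439, 0.554, -0.439]
ft_force: [1.0, 0.2, -2.1]
finger_gap: 0.0418
```

```bash
python3 st.py; cat > hole.py <<'E'
from h import *
np.set_printoptions(linewidth=200)
im=read_camera("wrist");print(im.min(2)[290:350:3,288:342:3])
E
python3 hole.py
```

```text
time 27.7
position [0.5807 0.1978 0.0959]
ft_force [ 1.0412  0.2296 -2.1063]
ft_torque [-0.0544 -0.0151 -0.0164]
finger_gap 0.04181771313285354
[[21 22 22 20 18 22 22 21 23 22 22 22 19 22 22 20 18 20]
 [22 22 20 22 21 19 22 18 21 20 19 21 19 22 22 22 20 22]
 [18 20 21 22 21 21 20 20 20 22 22 22 20 23 20 21 21 20]
 [20 22 21 21 20 18 19 20 20 21 18 22 22 19 21 18 22 20]
 [19 19 21 20 22 20 23 23 21 20 21 22 22 21 20 20 22 21]
 [20 20 20 20 21 21 18 13 35 46 16 17 23 22 21 21 21 20]
 [23 22 22 20 19 22 54 57 58 57 56 57 43 15 22 22 19 22]
 [20 23 24 21 15 55 53 54 58 56 56 58 56 45 21 20 22 19]
 [23 17 22 19  8 57 56 57 60 59 58 55 52 35 19 20 24 20]
 [21 20 21 17 13 49 52 56 55 55 53 49 55 15 15 25 22 20]
 [19 22 20 17 15 16 54 50 48 47 50 51 40 15 13 19 23 20]
 [20 22 20 17 14 14 15 36 53 54 55 16 14 12 16 21 21 20]
 [21 19 20 18 13 17 15 15 15 16 14 15 14 15 16 22 19 21]
 [19 19 18 20 17 15 13 15 15 13 19 15 18 15 20 21 24 21]
 [18 18 19 20 21 19 15 16 16 15 14 18 16 20 21 21 20 19]
 [19 21 19 21 20 23 19 16 15 14 17 20 21 21 20 20 20 22]
 [20 18 20 19 19 19 20 22 20 20 20 21 19 22 19 20 19 22]
 [21 20 22 21 20 19 19 18 21 19 20 19 20 21 16 37 19 31]
 [23 20 17 19 20 21 22 21 22 23 17 18 19 31 37 33 33 35]
 [21 23 20 19 23 20 19 22 20 19 17 20 24 18 33 37 37 35]]
```

Post is visible inside the hole, no contact force. Seat and release.

Request:
send_rows([
  [[0,0,-0.05],0,1],
  [[0,0,-0.05],0,1],
  [[0,0,-0.05],0,1],
  [[0,0,-0.05],0,1],
  [[0,0,-0.04],0,1],
  [[0,0,-0.03],0,1],
  [[0,0,-0.03],0,1],
  [[0,0,0],0,1],
])

```text
time: 28.75
position: [0.5808, 0.1979, 0.0661]
tcp_rot: [-0.554, -0.439, 0.554, -0.439]
ft_force: [-1.4, -0.3, 0.3]
finger_gap: 0.0416
```

Request:
send_rows([
  [[0,0,0],0,0.0],
  [[0,0,0],0,-0.05],
  [[0,0,0],0,-0.1],
  [[0,0,0],0,-0.2],
  [[0,0,0],0,-0.35],
  [[0,0,0],0,-0.35],
  [[0,0,0],0,-0.35],
  [[0,0,0],0,-0.35],
])

```text
time: 29.75
position: [0.5808, 0.1978, 0.0662]
tcp_rot: [-0.554, -0.439, 0.554, -0.439]
ft_force: [-0.4, -0.3, 0.5]
finger_gap: 0.0579
```

Request:
send_rows([
  [[0,0,0.2],0,-0.35],
  [[0,0,0.4],0,-0.35],
  [[0,0,0.4],0,-0.35],
  [[-0.2,-0.4,0],0,-0.35],
  [[-0.1,-0.4,0],0,-0.35],
  [[0,0,0],0,-0.35],
  [[0,0,0],0,-0.35],
  [[0,0,0],0,-0.35],
])

```text
time: 30.75
position: [0.551, 0.1186, 0.166]
tcp_rot: [-0.554, -0.439, 0.554, -0.439]
ft_force: [-0.1, 0.2, -0.8]
finger_gap: 0.0575
```

```bash
python3 st.py; python3 - <<'E'
from h import *
cal=get_calibration("wrist");im=read_camera("wrist");save("w8",im);np.save("cal_w8",[cal],allow_pickle=True)
b=read_camera("scene");save("s3",b)
for cam in("wrist","scene"):
    for q in("pan_top","pan_axis"): print(cam,q,[(round(d["conf"],2),d["centre"]) for d in place_of(q,cam)])
# gauge area in wrist: pixels of z 
g=np.array([.5843+.062*.2286,.199+.062*.9735])
for z in(.06,.08,.0824,.0744,.095,.115): print(z,proj("wrist",[*g,z],cal),proj("scene",[*g,z]))
E
```

```text
time 30.75
position [0.551  0.1186 0.166 ]
ft_force [-0.0946  0.1784 -0.8368]
ft_torque [ 0.0185 -0.0236 -0.0126]
finger_gap 0.05754727242985355
wrist pan_top [(0.57, [331.6, 116.9])]
wrist pan_axis [(0.77, [334.8, 114.7])]
scene pan_top [(0.57, [173.3, 267.8]), (0.55, [405.3, 260.5])]
scene pan_axis [(0.66, [290.3, 333.1]), (0.56, [405.7, 255.5]), (0.21, [176.1, 266.0])]
0.06 [331.60474134  30.8068096 ] [433.29946332 272.36417152]
0.08 [333.01765159  23.38145275] [434.99034883 267.25850414]
0.0824 [333.20251978  22.41047066] [435.19636956 266.6358351 ]
0.0744 [332.59977205  25.57676483] [434.51225301 268.70299235]
0.095 [334.2348833  16.9906339] [436.28917493 263.33085235]
0.115 [336.12107093   7.09911237] [438.06329223 257.9577116 ]
```

```bash
cat > pan.py <<'E'
from h import *
from scipy.optimize import least_squares
import sys
np.set_printoptions(precision=4,suppress=True)
def edges(name,cal,z,c0,R=.045):
    g=cv2.GaussianBlur(cv2.cvtColor(cv2.imread(f"pics/{name}.png"),cv2.COLOR_BGR2GRAY),(0,0),1).astype(np.float32)
    out=[]
    for a in np.radians(np.arange(0,360,3)):
        rr=np.arange(R-.006,R+.006,.0001)
        P=np.array([proj("wrist",[c0[0]+r*np.cos(a),c0[1]+r*np.sin(a),z],cal) for r in rr],np.float32)
        v=cv2.remap(g,P[:,:1],P[:,1:],1)[:,0]; d=np.gradient(v); i=np.argmin(d[3:-3])+3
        if d[i]<-1.5 and v[max(i-12,0)]>200: out.append(P[i])
    return np.array(out)
def solve(name,z0,c0=(.586,.1989)):
    cal=np.load(f"cal_{name}.npy",allow_pickle=True)[0]; x=np.array([*c0,z0])
    for _ in range(4):
        E=edges(name,cal,x[2],x[:2])
        def f(x):
            H=np.array([hit("wrist",e,x[2],cal)[:2] for e in E]); return (np.hypot(*(H-x[:2]).T)-.045)*1e3
        r=least_squares(f,x,loss="soft_l1",f_scale=.15,x_scale=[.01,.01,.01]); x=r.x
    print(name,x,len(E),"med res mm",np.median(abs(r.fun))); return x
if __name__=="__main__":
    for n,z in [a.split(":") for a in sys.argv[1:]]: solve(n,float(z))
E
python3 pan.py w6:.095 w8:.083 w8:.08
```

```text
w6 [0.5853 0.1992 0.0918] 76 med res mm 0.1449033748246488
w8 [0.5856 0.1991 0.0791] 78 med res mm 0.1544077116361793
w8 [0.5856 0.1992 0.0789] 77 med res mm 0.1613623291242955
```

Differential estimate: sink ≈12.8 mm, close to the band's lower edge (12.6). Repeating from exactly the pose of the empty-pan picture to be sure.

Request:
send_rows([
  [[0.156,-0.029,-0.108],0,1],
  [[0,0,0],0,1],
  [[0,0,0],0,1],
  [[0,0,0],0,0.03],
  [[0,0,0],0,0.03],
  [[0,0,0],0,0.03],
  [[0,0,0],0,0.03],
  [[0,0,0],0,0.03],
])

```text
time: 32.05
position: [0.5664, 0.115, 0.1554]
tcp_rot: [0.554, 0.439, -0.554, 0.439]
ft_force: [-0.3, -0.6, -0.0]
finger_gap: 0.0414
```

```bash
python3 - <<'E'
from pan import *
for n in("w9","w10"):
    cal=get_calibration("wrist");s=sense();im=read_camera("wrist");save(n,im);np.save("cal_"+n,[cal],allow_pickle=True)
    print(s["time"],s["position"],s["finger_gap"])
z=[solve("w6",.095)[2]]+[solve(n,.082)[2] for n in("w9","w10")]
print("sink",z[0]-np.array(z[1:]))
# joint fit: same edge angles, fixed common centre & bias
x6=solve("w6",.092)
for n in("w8","w9","w10"):
    res=[]
    for c in [(n,.079),("w6",.0918)]:
        cal=np.load(f"cal_{c[0]}.npy",allow_pickle=True)[0];E=edges(c[0],cal,c[1],(.5855,.1991))
        f=lambda x:(np.hypot(*(np.array([hit("wrist",e,x[2],cal)[:2] for e in E])-x[:2]).T)-.045)*1e3
        r=least_squares(f,[.5855,.1991,c[1]],loss="cauchy",f_scale=.1,x_scale=[.01]*3);J=r.jac;res.append((r.x[2],np.sqrt(np.linalg.inv(J.T@J)[2,2])*.2))
    print(n,res,res[1][0]-res[0][0])
# post tip blob
t=cv2.imread("pics/w6.png",0);b=cv2.imread("pics/w9.png",0)
for zt in(.148,.1354,.130): print(zt,proj("wrist",[.5813,.1966,zt],cal))
np.set_printoptions(linewidth=220)
print(b[100:150:2,284:334:2])
E
```

```text
32.05 [0.5664 0.115  0.1554] 0.04138385428095983
32.1 [0.5664 0.1149 0.1554] 0.04145740391767815
w6 [0.5853 0.1992 0.0918] 76 med res mm 0.1449033748246488
w9 [0.5853 0.1992 0.0793] 83 med res mm 0.15852819296161003
w10 [0.5853 0.1992 0.0794] 84 med res mm 0.18654350425191535
sink [0.0125 0.0125]
w6 [0.5853 0.1992 0.0918] 75 med res mm 0.17912734520459522
w8 [(np.float64(0.07959241342424946), np.float64(0.00049302021445256)), (np.float64(0.09170761609520718), np.float64(0.00032858800102394817))] 0.012115202670957725
w9 [(np.float64(0.07954570618749894), np.float64(0.000381869934498103)), (np.float64(0.09170761609520718), np.float64(0.00032858800102394817))] 0.01216190990770824
w10 [(np.float64(0.07940921673799306), np.float64(0.0004600536610590435)), (np.float64(0.09170761609520718), np.float64(0.00032858800102394817))] 0.012298399357214121
0.148 [303.8912 121.6736]
0.1354 [304.5296 121.8039]
0.13 [304.7791 121.8549]
[[ 93  91  92  96 100 101 101 101  99  97 102 102  99 102  98  99 100  99 101  97  94  97  96  96  94]
 [ 99  95  94  96  97 100 102 102 103  98  98 101 102 100  98  98 
[... 1706 characters left out ...]
  84  95  92  94  94  97  92  95  96 105 104 100 100 101  99  99 101 103 102 101]
 [ 76  75  73  78  79  73  98  95  93  95  98  98  98  98 100 105 100  98  99  98  95 101 102 102 104]
 [ 76  76  75  75  77  78  98  96  96  94  96  97  97  97  96  99 106 101  99 100 100  97  99 103 103]
 [ 74  77  78  74  78  77  86  96  97  93  96  96  97  98  98  98  99 104 102  97 100 101  97 101  93]
 [ 74  73  77  78  75  77  87 100  95  96  94  94  96  95  97  99  98 100 107 102 100 100 101  98  32]
 [ 75  77  73  77  76  76  73 100  99  95  97  96  96  95  95  99  97  98  98 106  99  99 100  83 134]
 [ 39  64  74  70  76  78  72  98  98  99  95  94  96  94  95  96  97  99  97 101 109  90  75  83 160]]
```

Repeats give 12.1–12.8 mm, straddling the band's lower edge. A third ring (5.4–7.6 mm) would land at 17.5–20.4 mm, inside the band in either case, so I'll add one. I take the dark ring at top-view (441,236), which has the most free space.

Request:
send_rows([
  [[0.042,-0.448,0],0,-0.35],
  [[0.042,-0.448,0],0,-0.35],
  [[0.042,-0.448,0],0,-0.35],
  [[0.042,-0.448,0],0,-0.35],
  [[0.042,-0.448,0],0,-0.35],
  [[0.042,-0.448,0],0,-0.35],
  [[0.042,-0.448,0],0,-0.35],
  [[0.042,-0.448,0],0,-0.35],
])

```text
time: 33.15
position: [0.6, -0.245, 0.1554]
tcp_rot: [0.554, 0.439, -0.554, 0.439]
ft_force: [0.5, -0.1, -0.2]
finger_gap: 0.0575
```

Request:
send_rows([
  [[0.042,-0.448,0],0,-0.35],
  [[0,0,-0.2],0,-0.35],
  [[0,0,-0.4],0,-0.35],
  [[0,0,-0.4],0,-0.35],
  [[0,0,-0.2],0,-0.35],
  [[0,0,0],0,-0.35],
  [[0,0,0],0,-0.35],
  [[0,0,0],0,-0.35],
])

```text
time: 34.15
position: [0.6048, -0.2886, 0.0366]
tcp_rot: [0.554, 0.439, -0.554, 0.44]
ft_force: [-0.4, -0.0, 0.1]
finger_gap: 0.0575
```

```bash
python3 fit.py .604 -.2895 1; python3 - <<'E'
from h import *
s=sense();im=read_camera("wrist")
u=proj("wrist",[.604,-.2895,.016]);print(u)
for d in trace("weight0","wrist"): print(round(d["conf"],2),d["extent"],np.median(im[d["mask"]],0))
E
```

```text
wrist (0.69, array([ 0.60470847, -0.28994434]), np.float64(0.10544959128065395))
34.15 [ 0.60484875 -0.28860139  0.03657011]
top None
scene (0.78, array([ 0.59954391, -0.28746791]), np.float64(0.24671052631578946))
[312.3338327  261.59788133]
0.81 [279.0, 224.7, 348.5, 288.6] [21. 20. 22.]
0.68 [257.9, 20.3, 339.1, 112.0] [ 75. 226. 218.]
```

Request:
send_rows([
  [[0,0.003,-0.2],0,-0.35],
  [[0,0,-0.2],0,-0.35],
  [[0,0,-0.16],0,-0.35],
  [[0,0,-0.1],0,-0.35],
  [[0,0,-0.04],0,-0.35],
  [[0,0,0],0,-0.35],
  [[0,0,0],0,1],
  [[0,0,0],0,1],
])

```text
time: 35.55
position: [0.6046, -0.2882, -0.0338]
tcp_rot: [0.554, 0.439, -0.554, 0.44]
ft_force: [-0.9, 1.1, 5.7]
finger_gap: 0.0416
```

Request:
send_rows([
  [[0,0,0],0,1],
  [[0,0,0],0,1],
  [[0,0,0],0,1],
  [[0,0,0.1],0,1],
  [[0,0,0.4],0,1],
  [[0,0,0.5],0,1],
  [[0,0,0.5],0,1],
  [[0,0,0.4],0,1],
])

```text
time: 36.55
position: [0.6043, -0.288, 0.1582]
tcp_rot: [0.554, 0.439, -0.554, 0.44]
ft_force: [-0.6, 0.0, -1.6]
finger_gap: 0.0415
```

```bash
python3 hold.py
```

```text
36.55 [ 0.60428153 -0.28796376  0.15822998] [-0.59483362  0.03142913 -1.56222033] 0.04149445582751129
seen u 300 325 v 307 317 pred vtop 305.86555134416324 vbot 316.5136283865269 u mid 311.77363273285636
```

Request:
send_rows([
  [[-0.023,0.486,0],0,1],
  [[-0.023,0.486,0],0,1],
  [[-0.023,0.486,0],0,1],
  [[-0.023,0.486,0],0,1],
  [[-0.023,0.486,0],0,1],
  [[-0.023,0.486,0],0,1],
  [[-0.023,0.486,0],0,1],
  [[-0.023,0.486,0],0,1],
])

```text
time: 37.6
position: [0.5855, 0.1024, 0.1558]
tcp_rot: [0.554, 0.439, -0.554, 0.439]
ft_force: [1.0, -0.2, -2.1]
finger_gap: 0.0412
```

Request:
send_rows([
  [[-0.023,0.486,0],0,1],
  [[-0.023,0.486,0],0,1],
  [[0,0,-0.15],0,1],
  [[0,0,-0.2],0,1],
  [[0,0,-0.12],0,1],
  [[0,0,0],0,1],
  [[0,0,0],0,1],
  [[0,0,0],0,1],
])

```text
time: 38.6
position: [0.5816, 0.1979, 0.1091]
tcp_rot: [0.555, 0.439, -0.554, 0.439]
ft_force: [-0.2, 0.7, -1.5]
finger_gap: 0.0417
```

```bash
python3 st.py
```

```text
time 38.6
position [0.5816 0.1979 0.1091]
ft_force [-0.233   0.6581 -1.4725]
ft_torque [ 0.0485  0.0079 -0.008 ]
finger_gap 0.04165969523667488
```

Request:
send_rows([
  [[-0.003,0,-0.03],0,1],
  [[0,0,-0.02],0,1],
  [[0,0,-0.02],0,1],
  [[0,0,-0.02],0,1],
  [[0,0,-0.02],0,1],
  [[0,0,-0.03],0,1],
  [[0,0,-0.03],0,1],
  [[0,0,0],0,1],
])

```text
time: 39.6
position: [0.5808, 0.198, 0.0911]
tcp_rot: [-0.554, -0.439, 0.554, -0.439]
ft_force: [0.5, -0.3, -1.4]
finger_gap: 0.0419
```

```bash
python3 st.py; python3 hole.py
```

```text
time 39.6
position [0.5808 0.198  0.0911]
ft_force [ 0.4777 -0.3029 -1.3778]
ft_torque [0.0427 0.0267 0.0053]
finger_gap 0.04194147004203044
[[19 20 22 21 20 21 23 21 22 19 22 20 22 25 22 22 20 23]
 [21 19 20 23 19 20 18 23 23 20 21 18 20 22 20 21 23 24]
 [21 19 20 20 18 19 22 22 20 21 21 22 23 21 22 20 19 20]
 [19 20 20 19 21 22 21 19 20 23 20 22 21 23 17 22 22 21]
 [19 18 21 23 18 20 23 22 19 21 22 23 20 21 20 20 21 19]
 [20 18 18 20 19 20 23 20 20 19 21 22 22 21 20 22 21 21]
 [23 19 22 21 19 19 25 53 55 55 53 35 17 22 20 20 21 20]
 [20 22 19 19 19 54 56 57 59 59 58 58 55 25 20 22 22 20]
 [19 19 20 20 15 54 55 57 59 57 55 50 52 32 23 20 21 20]
 [19 19 21 15 14 28 48 49 51 51 50 51 49 12 12 20 20 20]
 [19 21 19 14 14 13 35 52 50 50 51 54 17 13 14 22 22 19]
 [22 19 19 17 14 14 15 13 18 16 14 17 16 17 13 19 18 24]
 [19 22 18 16 13 16 16 18 16 16 17 16 16 15 13 18 20 18]
 [22 19 17 18 15 15 16 19 17 17 17 16 15 17 14 21 20 20]
 [21 20 19 20 19 18 15 16 15 16 18 12 15 18 19 20 20 19]
 [22 17 21 19 21 19 18 16 16 16 16 17 19 20 23 22 23 23]
 [20 18 20 19 18 18 22 21 19 18 21 23 23 20 21 17 20 18]
 [21 20 18 20 22 22 20 20 19 21 20 20 22 21 22 18 21 22]
 [20 20 18 20 22 19 20 20 20 20 20 22 17 38 36 36 35 35]
 [21 20 19 20 20 21 22 19 20 20 23 18 20 37 37 34 36 33]]
```

Request:
send_rows([
  [[0,0,-0.03],0,1],
  [[0,0,-0.03],0,1],
  [[0,0,-0.03],0,1],
  [[0,0,-0.03],0,1],
  [[0,0,-0.02],0,1],
  [[0,0,-0.02],0,1],
  [[0,0,0],0,1],
  [[0,0,0],0,1],
])

```text
time: 40.65
position: [0.5809, 0.1981, 0.0755]
tcp_rot: [0.554, 0.439, -0.554, 0.439]
ft_force: [-1.1, -0.2, -1.8]
finger_gap: 0.0417
```

Request:
send_rows([
  [[0,0,0],0,0.0],
  [[0,0,0],0,-0.05],
  [[0,0,0],0,-0.1],
  [[0,0,0],0,-0.2],
  [[0,0,0],0,-0.35],
  [[0,0,0],0,-0.35],
  [[0,0,0],0,-0.35],
  [[0,0,0],0,-0.35],
])

```text
time: 41.65
position: [0.5809, 0.198, 0.0754]
tcp_rot: [0.554, 0.439, -0.554, 0.439]
ft_force: [0.8, -0.2, -0.1]
finger_gap: 0.0575
```

Request:
send_rows([
  [[0,0,0.2],0,-0.35],
  [[0,0,0.4],0,-0.35],
  [[0,0,0.28],0,-0.35],
  [[-0.072,-0.4,0],0,-0.35],
  [[-0.072,-0.43,0],0,-0.35],
  [[0,0,0],0,-0.35],
  [[0,0,0],0,-0.35],
  [[0,0,0],0,-0.35],
])

```text
time: 42.65
position: [0.5666, 0.1159, 0.1633]
tcp_rot: [0.554, 0.439, -0.554, 0.439]
ft_force: [0.3, 0.6, 0.7]
finger_gap: 0.0581
```

```bash
python3 st.py; python3 - <<'E'
from pan import *
z6=solve("w6",.095)[2]
cal=get_calibration("wrist");im=read_camera("wrist");save("w11",im);np.save("cal_w11",[cal],allow_pickle=True)
z=solve("w11",.074)[2];print("sink",z6-z)
for d in trace("weight0","wrist"):
    print(round(d["conf"],2),d["extent"],np.median(im[d["mask"]],0))
b=read_camera("scene");save("s4",b)
for d in trace("weight0","scene"): print("scene",round(d["conf"],2),d["extent"],np.median(b[d["mask"]],0))
for q in("cell","can","mic","pack","tape","driver"): print(q,[(round(d["conf"],2),hit("scene",d["centre"],0)) for d in place_of(q,"scene")][:3])
E
```

```text
time 42.65
position [0.5666 0.1159 0.1633]
ft_force [0.3493 0.6037 0.7416]
ft_torque [ 0.0106  0.0275 -0.008 ]
finger_gap 0.05809082313360755
w6 [0.5853 0.1992 0.0918] 76 med res mm 0.1449033748246488
w11 [0.5853 0.1992 0.0717] 84 med res mm 0.1488676732942229
sink 0.020080725298317628
0.92 [354.8, 275.9, 389.8, 321.2] [234. 151.  50.]
0.84 [271.5, 87.7, 340.7, 156.7] [96. 92. 99.]
0.82 [421.7, 218.7, 468.0, 261.6] [233. 154.  51.]
scene 0.81 [258.6, 271.1, 278.7, 294.6] [95. 91. 96.]
scene 0.67 [320.2, 304.3, 342.5, 327.0] [223. 141.  10.]
scene 0.66 [395.5, 249.8, 415.6, 262.4] [34. 33. 34.]
scene 0.59 [298.2, 268.7, 321.5, 287.9] [223. 140.  10.]
scene 0.56 [395.3, 237.0, 417.8, 259.4] [93.  89.5 93. ]
scene 0.54 [214.6, 267.0, 235.7, 286.3] [ 10. 189. 180.]
scene 0.45 [395.6, 259.2, 412.0, 266.1] [34. 33. 34.]
cell [(0.78, array([ 0.6963, -0.19  ,  0.    ])), (0.5, array([ 0.5286, -0.175 ,  0.    ]))]
can [(0.77, array([0.7171, 0.342 , 0.    ]))]
mic [(0.57, array([ 0.6205, -0.0838,  0.    ])), (0.54, array([0.5088, 0.206 , 0.    ]))]
pack [(0.97, array([ 0.7367, -0.0171,  0.    ]))]
tape [(0.72, array([0.4245, 0.4053, 0.    ])), (0.71, array([0.5052, 0.2097, 0.    ]))]
driver [(0.75, array([ 0.3978, -0.3964,  0.    ])), (0.65, array([0.537 , 0.2003, 0.    ]))]
```

Sink reads ~20.1 mm; re-check from exactly the reference pose, and the top ring's height.

Request:
send_rows([
  [[0,0,-0.08],0,0.03],
  [[0,0,0],0,0.03],
  [[0,0,0],0,0.03],
  [[0,0,0],0,0.03],
  [[0,0,0],0,0.03],
  [[0,0,0],0,0.03],
  [[0,0,0],0,0.03],
  [[0,0,0],0,0.03],
])

```text
time: 44.15
position: [0.5665, 0.1151, 0.1554]
tcp_rot: [0.554, 0.439, -0.554, 0.439]
ft_force: [1.0, 0.1, -0.3]
finger_gap: 0.0415
```

```bash
python3 - <<'E'
from pan import *
from fit import sil
z6=solve("w6",.095)[2]
for n in("w12","w13"):
    cal=get_calibration("wrist");im=read_camera("wrist");save(n,im);np.save("cal_"+n,[cal],allow_pickle=True)
    print("sink",z6-solve(n,.074)[2])
print(sense()["position"])
for d in trace("weight0","wrist"):
    if d["extent"][1]<150: print(d["extent"],np.ptp(np.argwhere(d["mask"]),0))
for zb in(.0717,.0749): 
    for h in(.032,.048,.053): 
        S=sil("wrist",cal,(.582,.1966),zb,h);y,x=np.where(S);print(zb,h,x.min(),y.min(),x.max(),y.max())
E
```

```text
w6 [0.5853 0.1992 0.0918] 76 med res mm 0.1449033748246488
w12 [0.5853 0.1992 0.0718] 84 med res mm 0.11792576669011207
sink 0.019985813423066295
w13 [0.5853 0.1993 0.0714] 83 med res mm 0.13742895672259198
sink 0.02045074981423267
[0.5666 0.1151 0.1554]
[269.1, 83.8, 342.4, 153.5] [76 72]
0.0717 0.032 273 84 341 156
0.0717 0.048 270 81 343 158
0.0717 0.053 268 80 344 159
0.0749 0.032 272 84 341 156
0.0749 0.048 269 80 344 158
0.0749 0.053 268 79 344 159
```

```bash
python3 -c "
from plant import job_done;print(job_done())"
```

```text
the job is handed in; nothing more can be done
None
```

I put three dark steel rings on the post one at a time, seating and releasing each before fetching the next, then handed the job in. The pan rests about 20.2 mm down by my camera measurement. That is inside the band (12.6–20.6 mm), but close to its upper edge. No verdict came back.

**Final checks**
- **Sink:** three pictures after the third ring gave 20.0, 20.1 and 20.5 mm, good to about 0.5 mm each. The judged limit is 21.4 mm.
- **Stack:** the outline of the rings matched a three-ring stack (73 px wide, 73–74 expected). Forces were near zero as each ring went over the post.
- **Bystanders:** cells, can, pack, tape and screwdriver were all found within about a centimetre of where they started. The microphone was not properly found in that last look (its reports were wrong), but I never worked near it.
- **Fourth ring:** the remaining dark ring showed in the scene picture where it started.

**What failed or disagreed**
- **Fingertips:** the pictures showed the fingers ending about 43 mm behind the reported TCP, so the first few closings shut above the ring without touching it. I corrected for that on every later grasp.
- **Third ring:** after two rings my estimates ran from 12.1 to 12.8 mm, straddling the band's lower edge. I added a third because it would land inside the band either way, so it may not have been strictly needed.

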